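# Check a slide hotplate with the surface-temperature probe

### The job

Check the surface temperature of the sloping slide-drying hotplate: take the surface probe (the one with the flat round foot) out of the probe stand, and set its foot inside the black circle on the plate. Hold the probe square to the sloping plate, pressed lightly so that its sprung foot is pushed about half-way in, and finish while still holding it steadily there for the reading. Do not bear hard on the plate or touch the hotplate with the robot, and leave the other probes and everything else standing where they are.

Things in the scene. Friction and masses are not known exactly. Their poses are not given: they have to be found in the camera images.
- probe_grip (a point): surface probe, 110 to 150 g, upright in one of the stand's holes (which one varies): point on its long axis in its dark grey flat-sided handle, which is 24 mm (x) by 28 mm (y) in section, has a small display on its -x face, and runs from 46 mm below this point to 34 mm above it. z: from foot to head (up in the stand)
- probe: the same surface probe; origin on its axis at the underside of the 30 x 34 x 4 mm flange that rests on the stand's top, 50 mm below probe_grip. Below it: a boss 17 mm in diameter and 18 mm long in the hole, a 6 mm steel stem, a 10 mm spring housing and the sprung foot. It lifts straight up and the foot clears the stand's top after 110 mm, the other probes' heads after 190 mm
- foot_face (a point): centre of the flat under-face of the surface probe's copper foot, a disc 14 mm in diameter and 4 mm thick; 155 mm below probe_grip along the probe's axis while not pressed. z: along the probe towards its head
- foot (a joint): how far the sprung foot is pushed in towards the handle, m: 0 free (spring preload 0.75 N), 0.012 fully in (4.35 N); the spring gives 0.3 N per mm, so half-way in is 0.006, about 2.5 N. Only the foot moves; the rest of the probe is rigid
- mark (a point): centre of the black circle (line from 13 to 16 mm radius, dot in the middle) on the top face of the hotplate's bare aluminium plate. z: square out of the plate, leaning 20 degrees from vertical towards the hotplate's front: the direction in which the probe's head must point; x: up the slope; y: along the plate's width
- hotplate: white wedge-shaped slide hotplate, fixed, 220 mm deep (x), 320 mm wide (y), 45 mm high in front (-x, control strip) rising to 125 mm at the back; on its slope an 8 mm aluminium plate with a low ledge and eight glass slides (76 x 26 x 1 mm, at least 45 mm from the circle's centre). Origin: centre of its underside on the bench
- stand: fixed probe stand: base 110 mm (x) by 210 mm (y), white top plate 66 by 198 mm whose upper face is 125 mm above the bench, with three 21 mm through holes in a row along y at -62, 0 and +62 mm; open in front and behind so that the tips hang in view. Origin: centre of its underside on the bench
- needle_mid (a point): immersion probe with a pointed tip and a round handle 22 mm in diameter, loose in the stand; this point is 40 mm above the stand's top on its axis, its head 38 mm higher. Leave alone
- airprobe_mid (a point): air probe with a slotted sleeve 9 mm in diameter for a tip and a round handle 22 mm in diameter, loose in the stand; this point is 40 mm above the stand's top on its axis, its head 38 mm higher. Leave alone
- stainjar_mid (a point): round glass staining jar with lid, 52 mm in diameter, 96 mm high, loose beside the hotplate; its centre. Leave alone
- slidebox_mid (a point): grey slide box 85 x 100 x 34 mm, loose; its centre. Leave alone
- reagent_mid (a point): amber bottle 52 mm in diameter, 105 mm high, loose; its middle. Leave alone
- timer_mid (a point): white bench timer 60 x 65 x 16 mm, loose; its centre. Leave alone
- tiprack_mid (a point): blue pipette-tip box 85 x 122 x 59 mm, loose; this point is 25 mm above the bench at its middle. Leave alone
There are look-alikes about, which are no part of the job. Leave any yellow look-alike of the probe alone.

How it is judged (in metres and radians):
On the way:
1. the surface probe is lifted clear out of the stand in the gripper (z of foot_face in the frame of stand above 0.127 m and contact force between the fingers and probe above 1 N), for 0.1 s.
At the end, for the whole second after the job is handed in: the robot holds the surface probe, clear of the stand, with the centre of its foot within 9.5 mm of the circle's centre, square to the plate within 8 degrees, the foot pushed in between 2 and 10.5 mm of its 12 mm, pressing on the plate with 0.8 to 6 N, steady; nothing else moved by 30 mm or more (distance between foot_face and mark below 0.0095 m and angle between the z axis of foot_face and the z axis of mark, either way round below 0.14 rad and contact force between probe and hotplate between 0.8 and 6 N and value of joint foot between 0.002 and 0.0105 m and contact force between the fingers and probe above 1 N and contact force between probe and stand below 0.05 N and linear speed of probe below 0.01 m/s and distance of each of needle_mid, airprobe_mid, stainjar_mid, slidebox_mid, reagent_mid, timer_mid, tiprack_mid from where it was at the start of the episode below 0.03 m); the arm keeps its last pose, push and grip.
It fails at once if the probe bears on the hotplate with more than 10 N (contact force between probe and hotplate above 10 N).
It fails at once if the robot touches the hotplate (contact force between any of the fingers, the arm and hotplate above 1 N).
It fails at once if another probe or a bystander is moved by 30 mm or more (distance of any of needle_mid, airprobe_mid, stainjar_mid, slidebox_mid, reagent_mid, timer_mid, tiprack_mid from where it was at the start of the episode above 0.03 m).
It also fails if it takes over 45 s, if anything falls off the work surface, if the arm or the gripper's body presses on something with over 40 N, if the wrist force passes 120 N, or if a joint passes its speed limit or range.

### The arm

A 6-joint arm with a two-finger parallel gripper is mounted at the origin on the work surface. World frame = base frame: x ahead of the robot, y to its left, z up, the work surface at z = 0. Lengths are in m, angles in degrees, forces in N, time in s.
With the tool pointing down it reaches from about 0.4 to 0.825 m from the base axis. Payload 7 kg.
Tool frame: the origin (TCP) lies midway between the tips of the shut fingers; the grasp point (between the pads) lies 19 mm behind it (ctrl.hold_point_z is the distance from the TCP to the grasp point, in m); z points along the fingers, x is the direction in which the jaws open and shut, and the axes are right-handed (so a half turn about z gives the same grasp; the last joint's range is limited). The gripper opens to 88 mm and grips with 3 to 60 N. Pads are 19 mm wide; open, the fingers measure 130 mm over their backs; the gripper's body (78 mm by 193 mm) begins 47 mm behind the grasp point.
Start: joints at [86.981, 20.546, 0.682, 0, -70.136, -16.507], TCP at [0.226, 0.636, 0.227] pointing down, gripper open.
Joint ranges: [-176.03, 176.03], [-82.01, 121.73], [-58.28, 71.71], [-173.87, 95.51], [-174.79, -0.11], [-173.66, 173.66]. Speed limits (degrees/s): [136.94, 136.94, 172.46, 180, 180, 180].

### API

Orientations are given as [roll, pitch, yaw] about the fixed x, y, z axes, in that order (R = Rz(yaw) Ry(pitch) Rx(roll)).
In Python, from plant import ctrl gives the robot as it stands.
- The arm moves only by the tool apply_moves, never from a script. Its argument "motion" is a list of rows, each a list of 2 entries, a list of its own where there are three numbers: the shift along the world's x, y, z in cm, then the turn about the world's z in degrees. In form: [[[tx, ty, tz], roll], ...]. A call has 1 to 10 rows; each row is the pose to reach, as a shift and turn from the pose commanded when the call began; what a row does not reach only later rows make up. A row lasts 1/10 s, in which the tool goes at most 50 mm and 8.59 degrees, less where a joint would pass 70% of its speed; a pose out of reach is approached as far as the arm can. A call with a gripper value outside its range is refused whole. "hand" is the finger opening in cm, from 0 to 8.76, set as the call begins (left out, the last holds). The fingers move at their own pace and stop on an object; the grip force is fixed at half the most. Time passes only in rows, so rows that repeat a pose let the fingers close. It gives the time, the measured TCP pose, the force and the opening at its end, in the units of the state.
- ctrl.get_obs(): the state, without advancing time (a new reading comes with each control period).
- ctrl.snapshot(name): name is "side" or "top" or "wrist"; returns (picture, depth): 480x640x3 uint8, blue, green, red; 480x640 float32, m along the optical axis (not along the pixel's ray), 0 where there is no reading.
- ctrl.camera_model(name): a dict with "fx", "fy", "cx", "cy" (pixels), "cam_to_world" (4x4, takes a point from camera to world coordinates); the wrist camera has in their place "tool_from_camera" (4x4, takes a point from camera to tool coordinates, whose origin is the TCP and whose axes are the tool frame's). Camera axes: x right, y down, z forward; pixel columns grow to the right and rows downward; lengths in m; the calibration is good to about 2 mm. The wrist camera is an equidistant fisheye: a pixel r from the principal point sees the ray r / f radians off the axis. A picture is of the moment at which its call begins: read the wrist's pose just before it. camera_model takes no time and is no camera call.
- ctrl.close_job(): hands the job in, once; it reports no verdict.
The state is a dict: "clock": time; "joint_pos": joint angles; "qvel": joint speeds; "tau": joint torques, N m; "tool_pos": TCP position; "orientation": TCP orientation; "force": force on the tool from outside, world axes, zero at the start; "moment": the same for the moment, N m; "opening": finger opening in m.
Only numpy, scipy, OpenCV 4.12 (cv2) and the standard library are available. Lean on these libraries where they do the work, as an engineer would, in place of code of your own. Each camera call takes 0.05 s, during which the arm holds its last target.

## Working session

There is one attempt and no reset: what is moved stays moved. The work goes in short steps, Python scripts to look and compute and a tool call to move; the robot and the scene stay as the last step left them, time stands still between calls to the robot, and variables do not carry over. Pictures are saved under pics/ and viewed, and the job is handed in when it is done.

Besides the shell and the picture viewer there is one more tool, called by a JSON object that holds its "name" and its "arguments", one argument or row to a line. apply_moves: Moves the arm, as the interface text tells. Its arguments: {"type":"object","properties":{"motion":{"type":"array"},"hand":{"type":"number"}},"required":["motion"]}

```bash
ls; mkdir -p pics; cat > h.py <<'E'
import numpy as np, cv2
from plant import ctrl
def snap(n,tag):
    p,d=ctrl.snapshot(n); cv2.imwrite(f'pics/{tag}.png',p); np.save(f'pics/{tag}.npy',d); return p,d
def pt(n,u,v,d):
    m=ctrl.camera_model(n); T=np.array(m['cam_to_world'])
    return (T@[ (u-m['cx'])/m['fx']*d,(v-m['cy'])/m['fy']*d,d,1])[:3]
def proj(n,P):
    m=ctrl.camera_model(n); T=np.linalg.inv(np.array(m['cam_to_world'])); c=T@[*P,1]
    return m['cx']+m['fx']*c[0]/c[2], m['cy']+m['fy']*c[1]/c[2], c[2]
E
python3 - <<'E'
from h import *
np.set_printoptions(precision=4,suppress=True)
for n in ['side','top','wrist']: snap(n,n+'0'); print(n,ctrl.camera_model(n))
print(ctrl.get_obs(), ctrl.hold_point_z)
E
```

```text
pics
side {'fx': 528.669626206297, 'fy': 528.669626206297, 'cx': 314.2177158366285, 'cy': 230.1059144765247, 'cam_to_world': array([[-0.8621, -0.353 ,  0.3636,  0.1705],
       [-0.5067,  0.6094, -0.6098,  0.6354],
       [-0.0062, -0.7099, -0.7042,  0.873 ],
       [ 0.    ,  0.    ,  0.    ,  1.    ]])}
top {'fx': 575.598297230557, 'fy': 575.598297230557, 'cx': 320.67511488815734, 'cy': 244.0191695414869, 'cam_to_world': array([[-0.0042, -0.9962,  0.0866,  0.4487],
       [-0.9997,  0.002 , -0.0252,  0.0185],
       [ 0.0249, -0.0866, -0.9959,  1.4271],
       [ 0.    ,  0.    ,  0.    ,  1.    ]])}
wrist {'fx': 371.64829954431775, 'fy': 371.64829954431775, 'cx': 321.27652326791804, 'cy': 242.3974337203824, 'tool_from_camera': array([[ 1.    , -0.0011,  0.0005,  0.0009],
       [ 0.0009,  0.958 ,  0.2869, -0.0767],
       [-0.0008, -0.2869,  0.958 , -0.1576],
       [ 0.    ,  0.    ,  0.    ,  1.    ]])}
{'clock': 0.15, 'joint_pos': array([ 86.98  ,  20.5833,   0.6465,  -0.0138, -70.1369, -16.5067]), 'qvel': array([-0.0822, -0.0768,  0.1649,  0.0298, -0.0627, -0.0827]), 'tau': array([ -0.0023, -58.3273,  29.3293,   7.0013,   0.0088,  -0.0001]), 'tool_pos': array([0.2255, 0.6358, 0.2258]), 'orientation': array([-179.9915,   -0.0743, -109.5314]), 'force': array([-0.1988,  0.1793,  0.0023]), 'moment': array([-0.0139, -0.0265, -0.0154]), 'opening': 0.08752915335833042} 0.0188
```

View pics/side0.png

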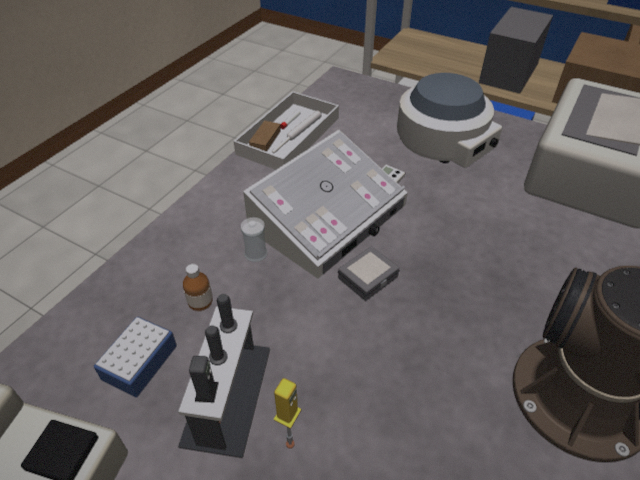

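View pics/top0.png

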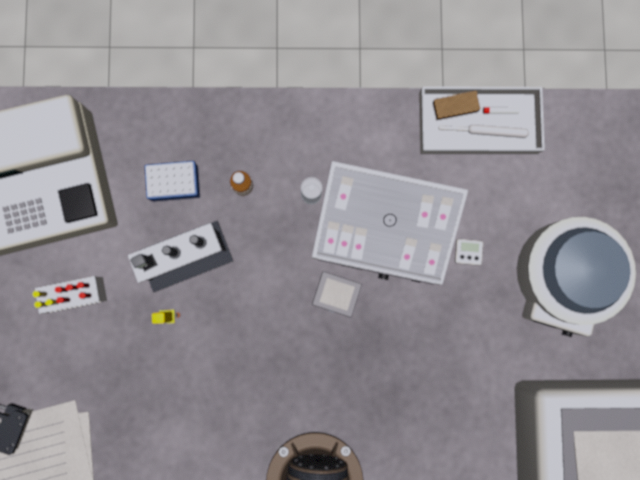

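View pics/wrist0.png

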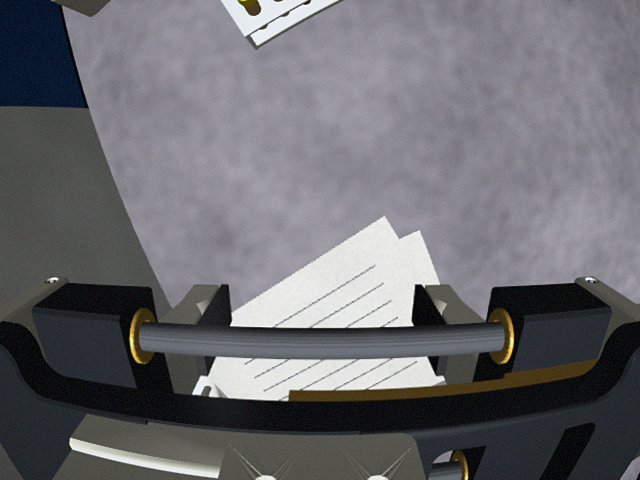

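```bash
python3 - <<'E'
from h import *
np.set_printoptions(precision=4,suppress=True)
def cloud(n):
    d=np.load(f'pics/{n}0.npy'); m=ctrl.camera_model(n); v,u=np.mgrid[:480,:640]
    P=np.stack([(u-m['cx'])/m['fx']*d,(v-m['cy'])/m['fy']*d,d,np.ones_like(d)],-1)@np.array(m['cam_to_world']).T
    P=P[...,:3]; P[d==0]=np.nan; return P
for n,box in [('top',(120,215,235,300)),('side',(170,290,290,460))]:
    P=cloud(n); x0,y0,x1,y1=box; Q=P[y0:y1,x0:x1].reshape(-1,3)
    g=Q[np.abs(Q[:,2]-.125)<.008]
    r=cv2.minAreaRect((g[:,:2]*1000).astype(np.float32)); print(n,'plate',r,len(g),np.median(g[:,2]))
    hd=Q[(Q[:,2]>.175)]
    k=cv2.kmeans(hd[:,:2].astype(np.float32),3,None,(3,50,1e-6),5,cv2.KMEANS_PP_CENTERS)
    for i in range(3):
        s=hd[k[1].ravel()==i]; print(n,k[2][i],len(s),s[:,2].max(), np.median(s[s[:,2]>s[:,2].max()-.006],0))
# mark
P=cloud('top')
for n,(u,v) in [('top',(390,220)),('side',(326,186))]:
    P=cloud(n); img=cv2.imread(f'pics/{n}0.png')
    w=P[v-14:v+15,u-14:u+15].reshape(-1,3); w=w[~np.isnan(w).any(1)]
    c=w.mean(0); nrm=np.linalg.svd(w-c)[2][2]; nrm*=np.sign(nrm[2]); print(n,P[v,u],nrm,np.degrees(np.arccos(nrm[2])),np.degrees(np.arctan2(nrm[1],nrm[0])))
a=cv2.imread('pics/side0.png')[280:460,160:320]; b=cv2.imread('pics/top0.png')[200:340,110:260]
cv2.imwrite('pics/c1.png',np.hstack([cv2.resize(a,(426,480)),cv2.resize(b,(370,480))[:, :370]]))
a=cv2.imread('pics/side0.png')[150:220,290:370]; b=cv2.imread('pics/top0.png')[190:250,350:430]
cv2.imwrite('pics/c2.png',np.hstack([cv2.resize(a,(400,350)),cv2.resize(b,(400,350))]))
E
```

```text
top plate ((542.6605224609375, 316.8466796875), (67.49240112304688, 199.1443328857422), 21.65263557434082) 2047 0.12523458970308265
top [0.5194 0.3705] 207 0.2155528832487439 [0.5194 0.3733 0.2112]
top [0.5421 0.3138] 102 0.20860504510895495 [0.5438 0.3151 0.2044]
top [0.5643 0.2567] 100 0.21013994225572463 [0.5639 0.2565 0.2059]
side plate ((500.69757080078125, 299.40087890625), (167.4529266357422, 200.1612548828125), 23.720083236694336) 3245 0.12414866669728497
side [0.516  0.3787] 526 0.21111879305816472 [0.5196 0.3761 0.2079]
side [0.5503 0.2936] 477 0.20455506203762808 [0.5496 0.3112 0.2016]
side [0.3998 0.3406] 283 0.1910863781297346 [0.4011 0.3392 0.1877]
top [ 0.6202 -0.1773  0.0976] [-0.3375  0.0674  0.9389] 20.13226874055225 168.70577064434514
side [ 0.6198 -0.1723  0.0975] [-0.3315  0.0679  0.941 ] 19.780910562429288 168.4316949863502
```

View pics/c1.png

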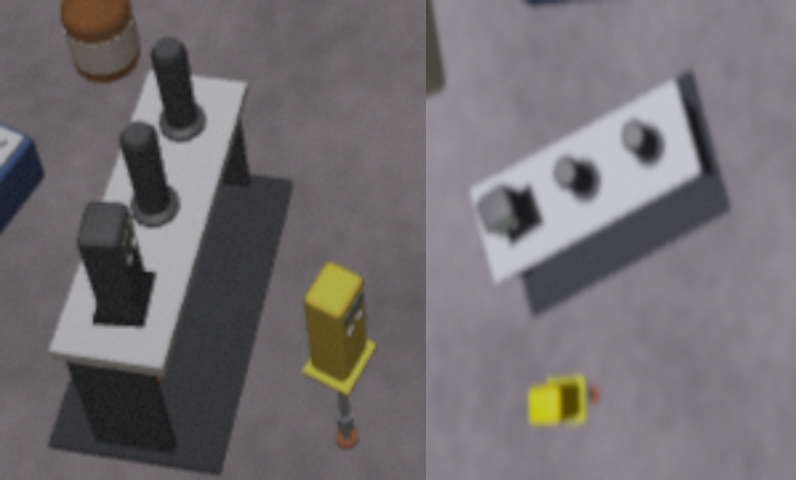

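View pics/c2.png

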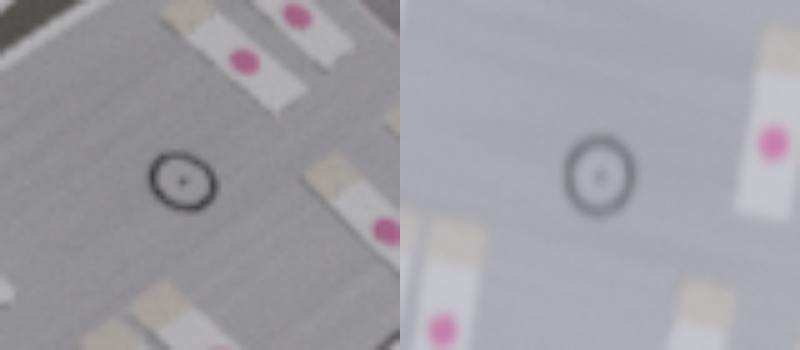

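The surface probe is the dark, flat-sided one at side (205,380) / top (143,262), in the stand's +y end hole. The two round-handled probes at top (168,250) and (196,240) are the needle and air probes. The yellow square one at side (287,400) is the look-alike. The crop confirms the dark one has a square flange and a display. The mark is at side (326,186) / top (390,220).

The moves only turn about z, so I will get the 20° tilt by pivoting the probe in the grip against the stand hole's edge.

{"name": "apply_moves", "arguments": {
  "motion": [
    [[0, 0, 4], 4],
    [[3, -2.6, 7], 8],
    [[7, -6, 7], 16],
    [[11, -10, 7], 24],
    [[15, -13.5, 7], 32],
    [[19, -17, 7], 38],
    [[23, -20.5, 7], 41],
    [[27, -24, 7], 41],
    [[29.4, -26.2, 7], 41],
    [[29.4, -26.2, 7], 41]
  ],
  "hand": 4.4
}}

```text
clock: 1.15
tool_pos: [0.5227, 0.3702, 0.2961]
orientation: [180.0, -0.1, -68.8]
force: [0.3, 0.3, -0.0]
opening: 0.0442
```

```bash
python3 - <<'E'
from h import *
o=ctrl.get_obs(); print(o); 
snap('wrist','w1'); snap('side','s1')
E
```

```text
{'clock': 1.15, 'joint_pos': array([ 5.27526522e+01,  1.54170762e+01,  2.35450627e+00,  3.66919059e-02,
       -7.70113524e+01,  5.84455334e+01]), 'qvel': array([-0.21462138,  0.35057463,  0.63541536, -1.1033977 ,  0.15728041,
        0.01655396]), 'tau': array([-1.80668458e+00, -5.24202991e+01,  3.07614434e+01,  7.50919014e+00,
        3.28072999e-02,  7.71548096e-01]), 'tool_pos': array([0.52272397, 0.37020317, 0.29605065]), 'orientation': array([ 1.79955710e+02, -6.91432179e-02, -6.87935178e+01]), 'force': array([ 0.27719516,  0.27916557, -0.01035013]), 'moment': array([-0.03181692,  0.02257157, -0.01713682]), 'opening': 0.044243493297405505}
```

View pics/w1.png

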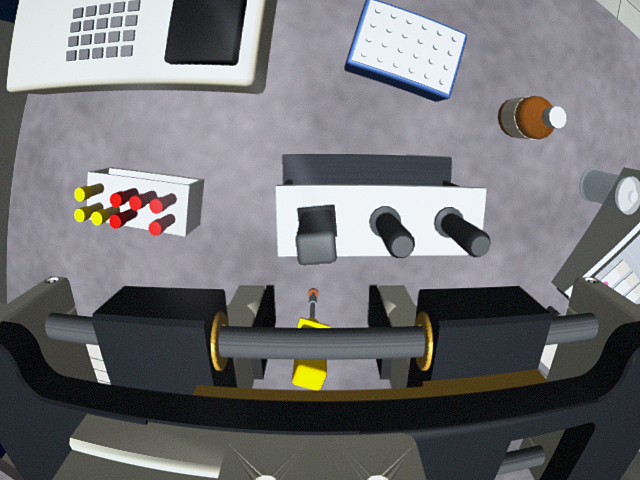

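View pics/s1.png

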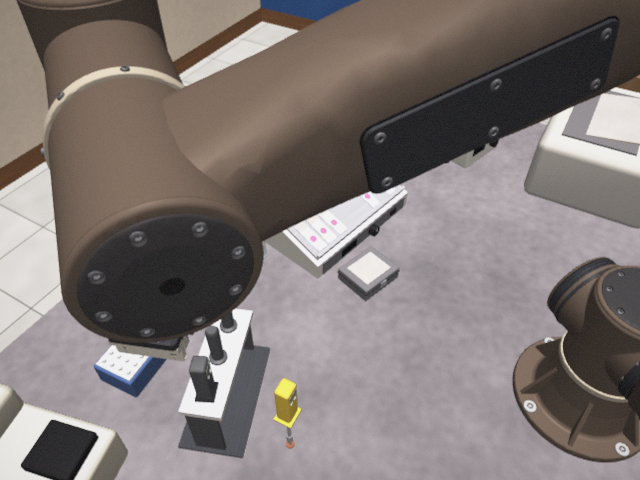

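```bash
cat >> h.py <<'E'
from scipy.spatial.transform import Rotation as Rot
def Ttool(o):
    T=np.eye(4); T[:3,:3]=Rot.from_euler('xyz',o['orientation'],degrees=True).as_matrix(); T[:3,3]=o['tool_pos']; return T
def wray(u,v,o):
    m=ctrl.camera_model('wrist'); x=(u-m['cx'])/m['fx']; y=(v-m['cy'])/m['fy']; r=np.hypot(x,y)+1e-12
    d=np.array([np.sin(r)*x/r,np.sin(r)*y/r,np.cos(r)])
    T=Ttool(o)@np.array(m['tool_from_camera']); return T[:3,3],T[:3,:3]@d
def wz(u,v,z,o):
    p,d=wray(u,v,o); return p+d*(z-p[2])/d[2]
def wproj(P,o):
    m=ctrl.camera_model('wrist'); c=np.linalg.inv(Ttool(o)@np.array(m['tool_from_camera']))@[*P,1]
    r=np.hypot(c[0],c[1]); a=np.arctan2(r,c[2]); return m['cx']+m['fx']*a*c[0]/r, m['cy']+m['fy']*a*c[1]/r
E
python3 - <<'E'
from h import *
np.set_printoptions(precision=4,suppress=True)
o=ctrl.get_obs()
cv2.imwrite('pics/c3.png',cv2.resize(cv2.imread('pics/w1.png')[170:280,260:500],None,fx=3.3,fy=3.3,interpolation=2))
print(wproj([.5198,.3744,.209],o), wproj([.5198,.3744,.125],o))
E
```

```text
(np.float64(318.32849325845376), np.float64(246.56185553908614)) (np.float64(319.02178697928895), np.float64(218.8994722191481))
```

View pics/c3.png

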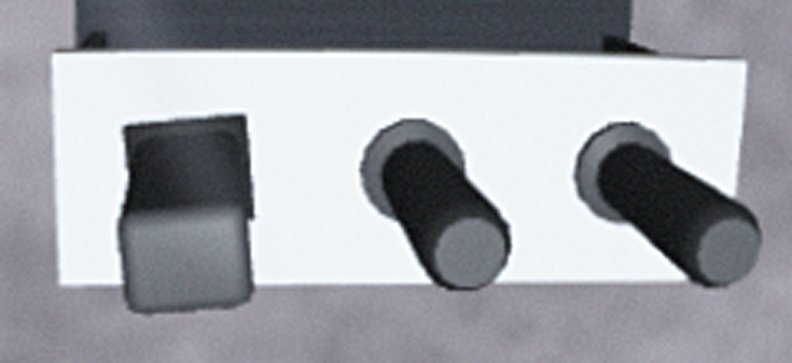

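```bash
python3 - <<'E'
from h import *
np.set_printoptions(precision=4,suppress=True)
o=ctrl.get_obs()
c=lambda x,y,z: wz(260+x/3.3,170+y/3.3,z,o)
q=[c(*p,.209) for p in [(120,208),(246,203),(252,305),(130,311)]]
print(np.mean(q,0)); 
for a,b in [(0,1),(3,2),(0,3),(1,2)]:
    d=q[b]-q[a]; print(np.degrees(np.arctan2(d[1],d[0])),np.hypot(*d[:2]))
print('flange top z.129',[c(*p,.129) for p in [(125,126),(245,115)]])
f=[c(*p,.129) for p in [(125,126),(245,115)]]; d=f[1]-f[0];print(np.degrees(np.arctan2(d[1],d[0])),np.hypot(*d[:2]))
s=[c(*p,.125) for p in [(55,50),(746,58),(738,280),(62,284)]];print(np.mean(s,0))
for a,b in [(0,1),(3,2),(0,3),(1,2)]:
    d=s[b]-s[a]; print(np.degrees(np.arctan2(d[1],d[0])),np.hypot(*d[:2]))
for p in [(472,252),(725,251)]: print(c(*p,.203))
E
```

```text
[0.5184 0.3751 0.209 ]
-66.41820812936965 0.02608465155385663
-65.73894085722067 0.025932687521731463
-154.52640233841933 0.02273760570380188
-154.89317156477162 0.02242571941686272
flange top z.129 [array([0.523 , 0.3958, 0.129 ]), array([0.5376, 0.3668, 0.129 ])]
-63.46240772807526 0.032502342244158024
[0.5404 0.3161 0.125 ]
-68.4444394537001 0.1966048544174955
-68.63977875167004 0.20188570921861274
-158.7629781386548 0.06677375206318652
-154.28294173852427 0.06763934387632427
[0.5401 0.3172 0.203 ]
[0.5622 0.2608 0.203 ]
```

```bash
python3 - <<'E'
from h import *
o=ctrl.get_obs(); print(o['clock'],o['tool_pos'],o['orientation'],o['qvel'])
E
```

```text
1.25 [0.52056162 0.37274432 0.29600444] [ 1.79951548e+02 -2.01162285e-02 -6.86987180e+01] [ 2.63167588 -0.44057913 -0.18338769 -0.24859385  0.04973693 -0.8054862 ]
```

{"name": "apply_moves", "arguments": {
  "motion": [
    [[0, 0, -2], 2.7],
    [[0, 0, -4], 2.7],
    [[0, 0, -6], 2.7],
    [[0, 0, -6.5], 2.7],
    [[0, 0, -6.5], 2.7],
    [[0, 0, -6.5], 2.7]
  ]
}}

```text
clock: 1.85
tool_pos: [0.5196, 0.3751, 0.2327]
orientation: [-179.9, 0.0, -65.8]
force: [0.5, -0.6, 0.5]
opening: 0.044
```

```bash
python3 - <<'E'
from h import *
o=ctrl.get_obs(); print(o['clock'],o['tool_pos'],o['orientation'],o['qvel'])
p,d=snap('wrist','w2'); np.save('pics/o2.npy',o,allow_pickle=True)
cv2.imwrite('pics/c4.png',cv2.resize(p[150:330,240:500],None,fx=3,fy=3,interpolation=2))
E
```

```text
1.85 [0.5196068  0.37505885 0.23265485] [-1.79925443e+02  1.31676412e-02 -6.57643986e+01] [-0.43937734 -0.34340193  0.39154598 -0.01316508  0.13778969  0.10829893]
```

View pics/c4.png

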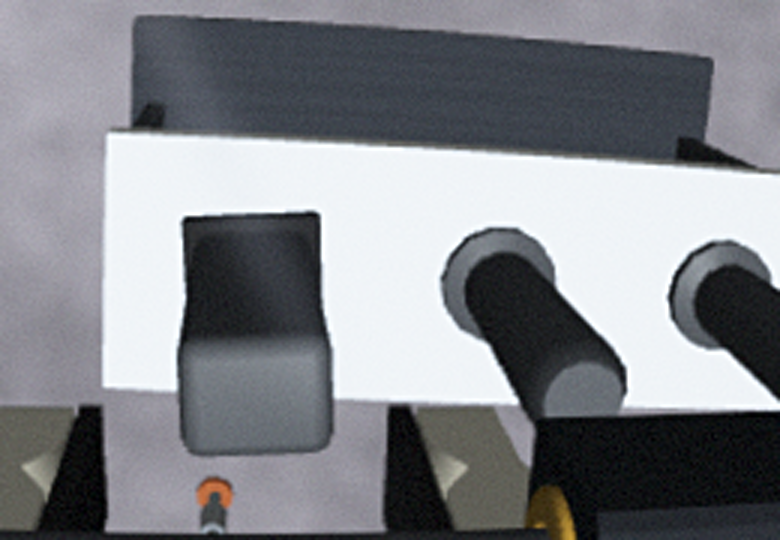

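```bash
python3 - <<'E'
from h import *
np.set_printoptions(precision=4,suppress=True)
o=np.load('pics/o2.npy',allow_pickle=True).item()
c=lambda x,y,z: wz(240+x/3,150+y/3,z,o)
q=[c(*p,.209) for p in [(180,338),(330,335),(333,452),(182,454)]]
ctr=np.mean(q,0); print(ctr)
for a,b in [(0,1),(3,2),(0,3),(1,2)]:
    d=q[b]-q[a]; print(np.degrees(np.arctan2(d[1],d[0])),np.hypot(*d[:2]))
print('in tool',np.linalg.inv(Ttool(o))@[*ctr,1])
fl=[c(*p,.129) for p in [(182,217),(320,212)]]; d=fl[1]-fl[0]; print(fl,np.degrees(np.arctan2(d[1],d[0])))
E
```

```text
[0.5206 0.373  0.209 ]
-64.61278697908956 0.02594575687180843
-65.0415649153159 0.02718437616478189
-156.04849824749775 0.02223320269906324
-152.87424274577182 0.02243998736102879
in tool [ 0.0023 -0.0001  0.0237  1.    ]
[array([0.5256, 0.394 , 0.129 ]), array([0.5404, 0.3642, 0.129 ])] -63.663532505588854
```

{"name": "apply_moves", "arguments": {
  "motion": [
    [[0.05, -0.1, -2], 1],
    [[0.05, -0.1, -4], 1],
    [[0.05, -0.1, -6], 1],
    [[0.05, -0.1, -7.1], 1],
    [[0.05, -0.1, -7.1], 1],
    [[0.05, -0.1, -7.1], 1]
  ]
}}

```text
clock: 2.5
tool_pos: [0.5206, 0.3736, 0.1616]
orientation: [-179.9, 0.0, -64.8]
force: [0.4, 0.3, 0.2]
opening: 0.0444
```

{"name": "apply_moves", "arguments": {
  "motion": [
    [[0, 0, 0], 0],
    [[0, 0, 0], 0],
    [[0, 0, 0], 0],
    [[0, 0, 0], 0],
    [[0, 0, 0], 0],
    [[0, 0, 0], 0]
  ],
  "hand": 0
}}

```text
clock: 3.1
tool_pos: [0.5204, 0.3734, 0.1614]
orientation: [-179.9, 0.0, -64.8]
force: [-1.7, -0.2, 5.5]
opening: 0.0282
```

{"name": "apply_moves", "arguments": {
  "motion": [
    [[0, 0, 1], 0],
    [[0, 0, 3], 0],
    [[0, 0, 5], 0],
    [[0, 0, 7], 0],
    [[0, 0, 9], 0],
    [[0, 0, 11], 0],
    [[0, 0, 12.5], 0],
    [[0, 0, 12.5], 0],
    [[0, 0, 12.5], 0]
  ]
}}

```text
clock: 4.0
tool_pos: [0.5198, 0.3731, 0.2851]
orientation: [180.0, 0.0, -64.8]
force: [-1.0, 0.3, -1.8]
opening: 0.0279
```

```bash
python3 - <<'E'
from h import *
o=ctrl.get_obs(); print(o['clock'],o['tool_pos'],o['orientation'],o['opening'],o['force'],o['joint_pos'])
snap('side','s3'); snap('wrist','w3')
E
```

```text
4.0 [0.51978954 0.37305352 0.28511064] [ 1.79968760e+02  2.11295365e-02 -6.48355687e+01] 0.027894055961077413 [-0.9919969   0.26769179 -1.76775445] [ 5.30907467e+01  1.55718589e+01  1.20218164e+00 -3.43723015e-02
 -7.56480312e+01  6.20822157e+01]
```

View pics/s3.png

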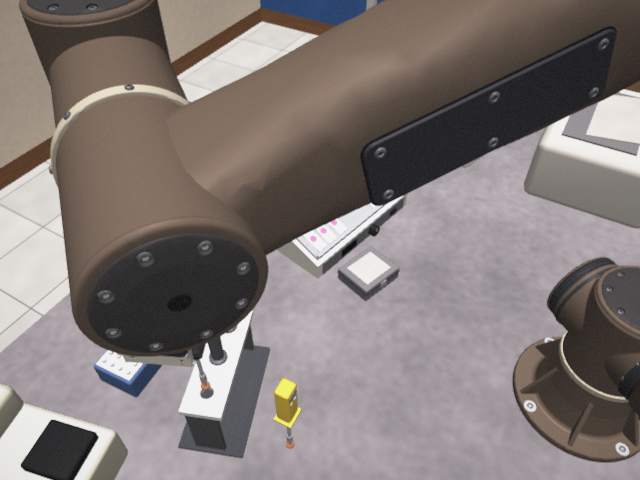

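View pics/w3.png

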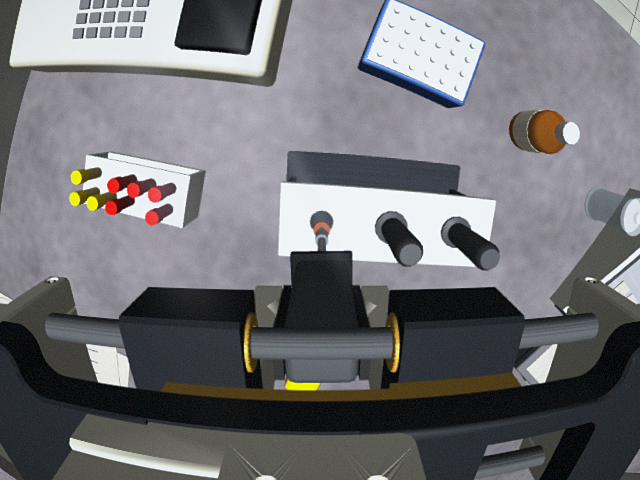

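Wrist view: the probe is gripped and clear of the stand, with the orange foot at (321,230) over its empty hole. Next I go to the far side of the stand, lower so that the stem is level with the plate edge, and pull back to pivot it.

{"name": "apply_moves", "arguments": {
  "motion": [
    [[1.5, 0.7, 0], 0],
    [[3, 1.4, 0], 0],
    [[4.5, 2.1, 0], 0],
    [[4.5, 2.1, 0], 0],
    [[4.5, 2.1, -2], 0],
    [[4.5, 2.1, -4], 0],
    [[4.5, 2.1, -6], 0],
    [[4.5, 2.1, -6], 0],
    [[4.5, 2.1, -6], 0]
  ]
}}

```text
clock: 5.0
tool_pos: [0.5649, 0.3938, 0.2253]
orientation: [179.9, -0.1, -64.8]
force: [0.1, 0.8, -0.4]
opening: 0.0281
```

```bash
python3 - <<'E'
from h import *
o=ctrl.get_obs(); print(o['clock'],o['tool_pos'],o['orientation'],o['opening'],o['force'])
snap('side','s4'); snap('wrist','w4')
E
```

```text
5.0 [0.56489519 0.39383034 0.22530262] [ 1.79932400e+02 -5.12539204e-02 -6.48164601e+01] 0.028086933564439337 [ 0.08025871  0.84961613 -0.37652683]
```

View pics/w4.png

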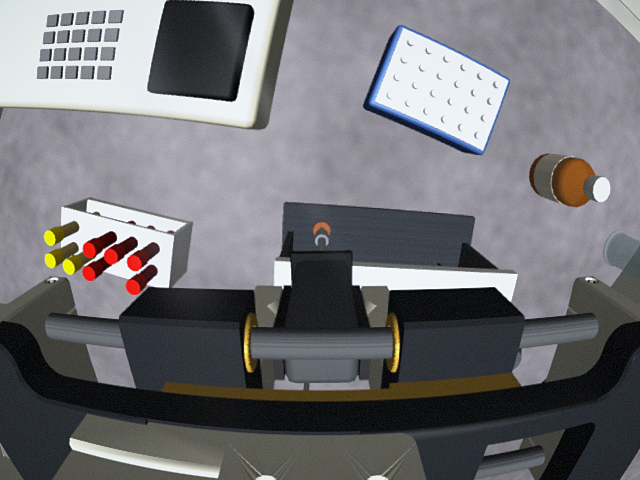

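View pics/s4.png

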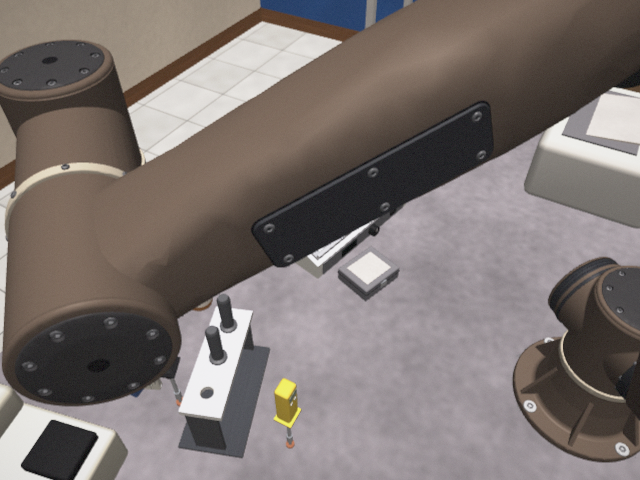

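{"name": "apply_moves", "arguments": {
  "motion": [
    [[-0.45, -0.21, 0], 0],
    [[-0.9, -0.42, 0], 0],
    [[-1.35, -0.63, 0], 0],
    [[-1.8, -0.85, 0], 0],
    [[-2.25, -1.06, 0], 0],
    [[-2.7, -1.27, 0], 0],
    [[-3.15, -1.48, 0], 0],
    [[-3.6, -1.7, 0], 0],
    [[-3.6, -1.7, 0], 0]
  ]
}}

```text
clock: 6.0
tool_pos: [0.5284, 0.3769, 0.2254]
orientation: [180.0, 0.0, -64.8]
force: [2.2, 1.2, -3.3]
opening: 0.0281
```

```bash
python3 - <<'E'
from h import *
o=ctrl.get_obs(); print(o['clock'],o['tool_pos'],o['orientation'],o['opening'],o['force'])
np.save('pics/o5.npy',o,allow_pickle=True)
snap('wrist','w5')
E
```

```text
6.0 [0.52835112 0.37692067 0.22543154] [ 1.79967894e+02  1.09877114e-02 -6.48188778e+01] 0.02813237319974133 [ 2.24912693  1.21191459 -3.28469869]
```

View pics/w5.png

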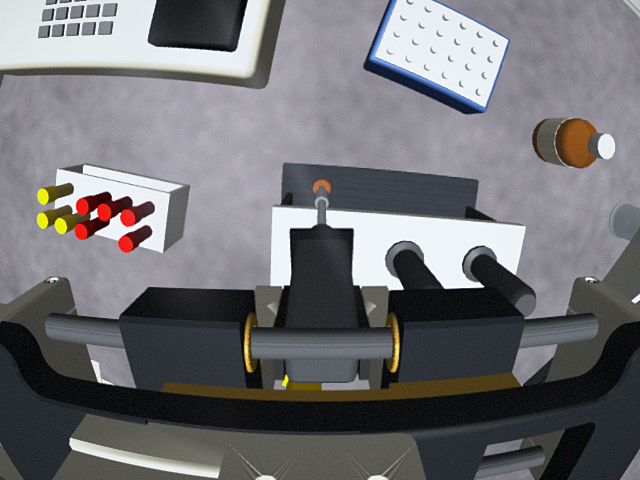

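```bash
cat >> h.py <<'E'
def tiltv(th,L=.158,off=0.0):
    # pixel of axis point L below grasp
    m=ctrl.camera_model('wrist'); P=np.array([0,-L*np.sin(th)+off,-.0188+L*np.cos(th),1])
    c=np.linalg.inv(np.array(m['tool_from_camera']))@P; r=np.hypot(c[0],c[1]); a=np.arctan2(r,c[2])
    return m['cx']+m['fx']*a*c[0]/r, m['cy']+m['fy']*a*c[1]/r
E
python3 - <<'E'
from h import *
for t in range(-2,28,2): print(t,[np.round(tiltv(np.radians(t),L),1) for L in (.155,.16)])
for k in ('w3','w4','w5'):
    p=cv2.imread(f'pics/{k}.png'); h=cv2.cvtColor(p,cv2.COLOR_BGR2HSV)
    m=cv2.inRange(h,(3,80,60),(20,255,255)); m[:,:300]=0;m[:,345:]=0;m[:160]=0;m[260:]=0
    s=np.column_stack(np.nonzero(m)); print(k,len(s),s.mean(0),s.min(0),s.max(0))
cv2.imwrite('pics/c5.png',np.hstack([cv2.resize(cv2.imread(f'pics/{k}.png')[165:265,285:360],None,fx=5,fy=5,interpolation=2) for k in('w4','w5')]))
E
```

```text
-2 [array([321.2, 235. ]), array([321.2, 233.6])]
0 [array([321.2, 228.6]), array([321.2, 227. ])]
2 [array([321.2, 222.1]), array([321.2, 220.5])]
4 [array([321.2, 215.7]), array([321.2, 214. ])]
6 [array([321.2, 209.3]), array([321.2, 207.5])]
8 [array([321.2, 202.9]), array([321.2, 201. ])]
10 [array([321.2, 196.5]), array([321.2, 194.4])]
12 [array([321.1, 190.1]), array([321.1, 187.9])]
14 [array([321.1, 183.7]), array([321.1, 181.4])]
16 [array([321.1, 177.3]), array([321.1, 174.9])]
18 [array([321.1, 170.9]), array([321.1, 168.3])]
20 [array([321.1, 164.5]), array([321.1, 161.8])]
22 [array([321.1, 158.1]), array([321.1, 155.3])]
24 [array([321.1, 151.7]), array([321.1, 148.8])]
26 [array([321.1, 145.3]), array([321.1, 142.2])]
w3 124 [226.53225806 321.0483871 ] [222 313] [233 329]
w4 146 [226.87671233 321.3630137 ] [221 313] [234 330]
w5 172 [184.70930233 321.45930233] [178 313] [192 330]
```

View pics/c5.png

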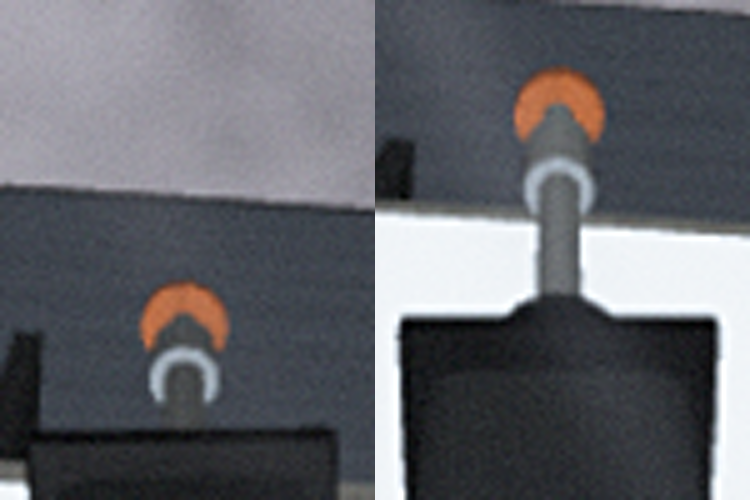

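{"name": "apply_moves", "arguments": {
  "motion": [
    [[-0.4, -0.19, 0], 0],
    [[-0.8, -0.37, 0], 0],
    [[-1.2, -0.56, 0], 0],
    [[-1.55, -0.72, 0], 0],
    [[-1.55, -0.72, 0], 0],
    [[-1.55, -0.72, 0], 0]
  ]
}}

```text
clock: 6.65
tool_pos: [0.5136, 0.37, 0.2257]
orientation: [180.0, 0.0, -64.8]
force: [2.3, 1.3, -1.8]
opening: 0.0283
```

```bash
cat >> h.py <<'E'
def foot(tag):
    o=ctrl.get_obs(); print(o['clock'],o['tool_pos'],o['orientation'],o['opening'],o['force']); np.save(f'pics/o_{tag}.npy',o,allow_pickle=True)
    p,_=snap('wrist',tag); h=cv2.cvtColor(p,cv2.COLOR_BGR2HSV)
    m=cv2.inRange(h,(3,80,60),(20,255,255)); m[:,:300]=0;m[:,345:]=0;m[:100]=0;m[260:]=0
    s=np.column_stack(np.nonzero(m)); print(tag,len(s),s.min(0),s.max(0)); v=s[:,0].min()+9
    th=np.interp(-v,[-tiltv(np.radians(t))[1] for t in range(-5,40)],range(-5,40)); print('tilt',th)
E
python3 -c "
from h import *
foot('w6')"
```

```text
6.65 [0.51357172 0.37002631 0.22567037] [ 1.79991829e+02  3.76129203e-03 -6.48206239e+01] 0.028253209865379773 [ 2.2651641   1.33549643 -1.82577689]
w6 183 [154 313] [169 330]
tilt 19.959463489876327
```

View pics/w6.png

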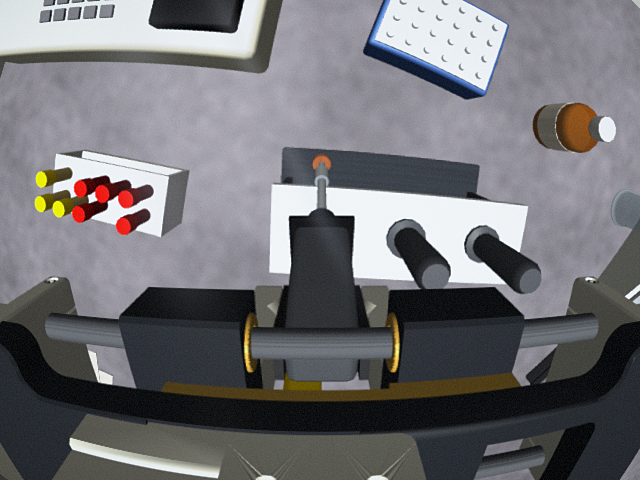

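{"name": "apply_moves", "arguments": {
  "motion": [
    [[0.9, 0.4, 0], 0],
    [[1.3, 0.6, 2], 0],
    [[1.3, 0.6, 5], 0],
    [[1.3, 0.6, 8], 0],
    [[1.3, 0.6, 11], 0],
    [[1.3, 0.6, 14], 0],
    [[1.3, 0.6, 16], 0],
    [[1.3, 0.6, 16], 0],
    [[1.3, 0.6, 16], 0]
  ]
}}

```text
clock: 7.6
tool_pos: [0.5264, 0.3759, 0.385]
orientation: [179.9, 0.0, -64.8]
force: [-0.7, 0.3, -1.9]
opening: 0.0275
```

```bash
python3 -c "
from h import *
foot('w7')
p=cv2.imread('pics/w7.png');cv2.imwrite('pics/c7.png',cv2.resize(p[130:400,240:400],None,fx=2.2,fy=2.2))"
```

```text
7.6 [0.52639665 0.37587101 0.3849944 ] [ 1.79912260e+02  7.66192082e-03 -6.48303451e+01] 0.0274897234472667 [-0.65375657  0.31027752 -1.93434317]
w7 183 [155 313] [169 330]
tilt 19.651242992178744
```

View pics/c7.png

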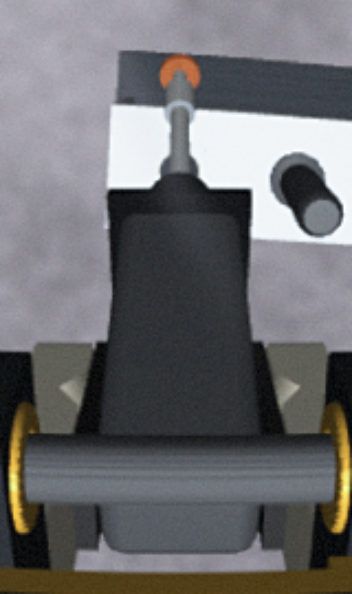

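{"name": "apply_moves", "arguments": {
  "motion": [
    [[0, -1, 0], -2],
    [[0, -3, 0], -6],
    [[0.3, -6, 0], -11],
    [[0.6, -10, 0], -16],
    [[0.9, -14, 0], -21],
    [[1.2, -18, 0], -26],
    [[1.5, -22, 0], -31],
    [[1.8, -26, 0], -36.6],
    [[2.0, -30, 0], -36.6],
    [[2.3, -34, 0], -36.6]
  ]
}}

```text
clock: 8.65
tool_pos: [0.5486, 0.0337, 0.3849]
orientation: [179.9, -0.0, -101.5]
force: [1.5, 0.5, -1.4]
opening: 0.0278
```

{"name": "apply_moves", "arguments": {
  "motion": [
    [[0.1, -4, 0], 0],
    [[0.2, -8, 0], 0],
    [[0.3, -12, 0], 0],
    [[0.4, -15, 0], 0],
    [[0.4, -18, 0], 0],
    [[0.4, -19.7, 0], 0],
    [[0.4, -19.7, 0], 0],
    [[0.4, -19.7, 0], 0]
  ]
}}

```text
clock: 9.45
tool_pos: [0.5529, -0.1615, 0.3847]
orientation: [179.9, -0.0, -101.6]
force: [0.4, -0.0, -0.8]
opening: 0.0279
```

```bash
python3 -c "
from h import *
foot('w8'); print(ctrl.get_obs()['joint_pos'])
"
```

```text
9.45 [ 0.55289565 -0.16154358  0.38474036] [ 1.79908585e+02 -8.01764150e-03 -1.01558024e+02] 0.027867436963927864 [ 0.44011773 -0.00501441 -0.75787943]
w8 161 [155 313] [169 329]
tilt 19.8018156181936
[ 3.20812710e+00  7.75115605e+00  3.81517812e+00 -1.50960846e-02
 -8.61266678e+01  7.52995943e+01]
```

View pics/w8.png

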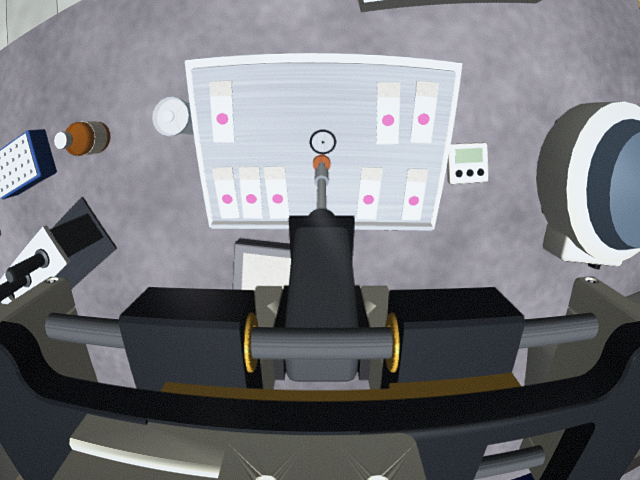

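```bash
python3 -c "
from h import *
o=np.load('pics/o_w8.npy',allow_pickle=True).item()
p=cv2.imread('pics/w8.png'); g=cv2.cvtColor(p,cv2.COLOR_BGR2GRAY)[125:153,305:340]
m=(g<110).astype(np.uint8); s=np.column_stack(np.nonzero(m[:25])); print(s.min(0)+[125,305],s.max(0)+[125,305])
cv2.imwrite('pics/c8.png',cv2.resize(p[110:230,260:385],None,fx=5,fy=5,interpolation=2))
print(wz(322,141,.0975,o), wz(322,141,.0955,o))
# rotation of plate: edge bottom corners (210,230),(435,231) roughly; top (186,62),(462,64)
d=np.load('pics/w8.npy'); 
T=np.array(ctrl.camera_model('top')['cam_to_world'])
for n,u,v in [('top',390,220.2),('side',326.6,186.2)]:
    a=pt(n,u,v,.1); b=np.array(ctrl.camera_model(n)['cam_to_world'])[:3,3]; r=a-b
    print(n, b+r*(.0975-b[2])/r[2], r/np.linalg.norm(r))
"
```

```text
[130 310] [149 335]
[ 0.61914912 -0.17711348  0.0975    ] [ 0.61910911 -0.1771107   0.0955    ]
top [ 0.61970199 -0.17732004  0.0975    ] [ 0.12625096 -0.14452634 -0.98141369]
side [ 0.61830991 -0.17240009  0.0975    ] [ 0.37130486 -0.66980983 -0.64302993]
```

View pics/c8.png

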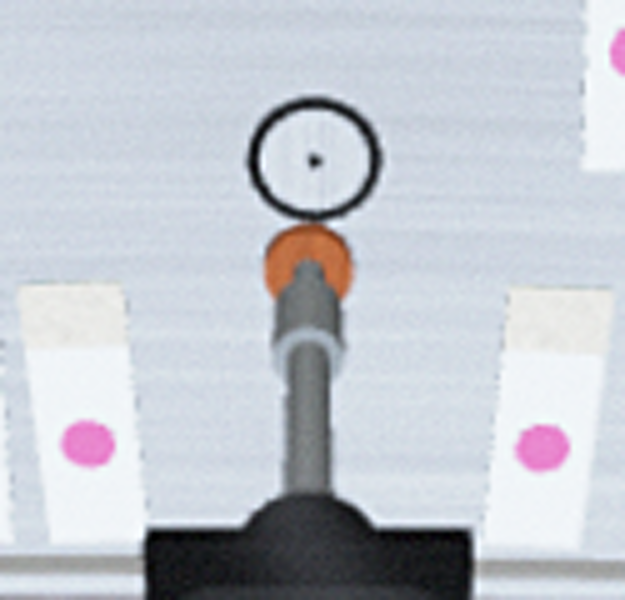

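{"name": "apply_moves", "arguments": {
  "motion": [
    [[0.2, -0.1, -2], 0],
    [[0.4, -0.2, -5], 0],
    [[0.5, -0.2, -8], 0],
    [[0.6, -0.3, -11], 0],
    [[0.7, -0.3, -13], 0],
    [[0.75, -0.35, -14.2], 0],
    [[0.75, -0.35, -14.2], 0],
    [[0.75, -0.35, -14.2], 0]
  ]
}}

```text
clock: 10.3
tool_pos: [0.5616, -0.1643, 0.2445]
orientation: [-179.9, -0.0, -101.4]
force: [-0.8, 0.1, -0.8]
opening: 0.0278
```

```bash
python3 -c "
from h import *
foot('w9'); p=cv2.imread('pics/w9.png')
cv2.imwrite('pics/c9.png',cv2.resize(p[110:230,260:385],None,fx=5,fy=5,interpolation=2)); snap('side','s9')
cv2.imwrite('pics/d9.png',cv2.resize(cv2.imread('pics/s9.png')[90:270,220:420],None,fx=3,fy=3,interpolation=2))
"
```

```text
10.3 [ 0.56164294 -0.16432942  0.24451908] [-1.79940075e+02 -1.42492911e-02 -1.01391325e+02] 0.027827602448304907 [-0.76224252  0.06733776 -0.84338951]
w9 163 [155 313] [170 329]
tilt 19.800443460340595
```

View pics/c9.png

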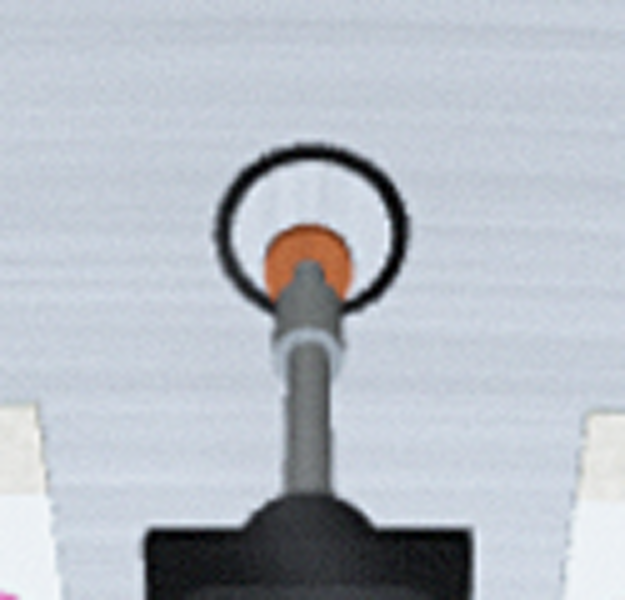

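View pics/d9.png

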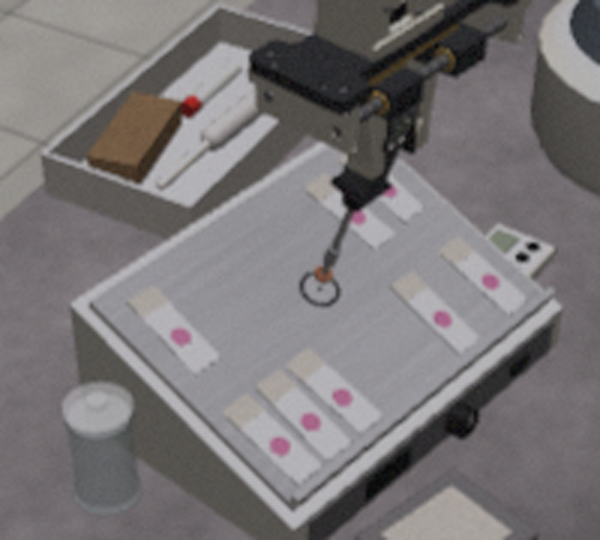

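```bash
python3 -c "
from h import *
for t in (19.8,20.5):
  for L in (.156,.160,.175,.178): print(t,L,tiltv(np.radians(t),L))
o=np.load('pics/o_w9.npy',allow_pickle=True).item()
for z in (.0935,.0955,.0975): print(wz(322.4,156.2,z,o))
a=Ttool(o)[:3,1]; print(a)
g=o['tool_pos']+[0,0,.0188]
for t in (19.8,20.5):
  ax=a*np.sin(np.radians(t))+np.array([0,0,np.cos(np.radians(t))]); print(ax,'foot',g-.1602*ax)
"
```

```text
19.8 0.156 (np.float64(320.0058401412855), np.float64(165.07259637530376))
19.8 0.16 (np.float64(320.01669557489953), np.float64(162.94370664329315))
19.8 0.175 (np.float64(320.0553711457087), np.float64(155.4164556479036))
19.8 0.178 (np.float64(320.06274115055015), np.float64(153.99209732279166))
20.5 0.156 (np.float64(320.0000549544682), np.float64(162.82466245628112))
20.5 0.16 (np.float64(320.0108993456951), np.float64(160.66105320159608))
20.5 0.175 (np.float64(320.04954724150366), np.float64(153.01108716977433))
20.5 0.178 (np.float64(320.05691395291103), np.float64(151.56352714215535))
[ 0.61858811 -0.17779789  0.0935    ]
[ 0.61870372 -0.17781343  0.0955    ]
[ 0.61881933 -0.17782898  0.0975    ]
[-0.9803006   0.19750856 -0.00104589]
[-0.33206499  0.06690364  0.94052649] foot [ 0.61483975 -0.17504738  0.11264674]
[-0.34330851  0.06916895  0.93630591] foot [ 0.61664096 -0.17541029  0.11332287]
```

{"name": "apply_moves", "arguments": {
  "motion": [
    [[0.05, -0.1, -0.2], 0],
    [[0.15, -0.13, -0.5], 0],
    [[0.25, -0.15, -0.8], 0],
    [[0.3, -0.17, -0.94], 0],
    [[0.3, -0.17, -0.94], 0],
    [[0.3, -0.17, -0.94], 0]
  ]
}}

```text
clock: 11.0
tool_pos: [0.5641, -0.1663, 0.2341]
orientation: [180.0, -0.0, -101.4]
force: [-0.3, -0.4, -1.3]
opening: 0.028
```

```bash
python3 -c "
from h import *
foot('w10'); p=cv2.imread('pics/w10.png')
cv2.imwrite('pics/c10.png',cv2.resize(p[110:230,260:385],None,fx=5,fy=5,interpolation=2))
"
```

```text
11.0 [ 0.564131   -0.16628968  0.23410293] [ 1.79991309e+02 -4.38010190e-03 -1.01429051e+02] 0.02800385913841683 [-0.34226734 -0.37858293 -1.25091017]
w10 162 [155 313] [169 329]
tilt 19.801096506685397
```

View pics/c10.png

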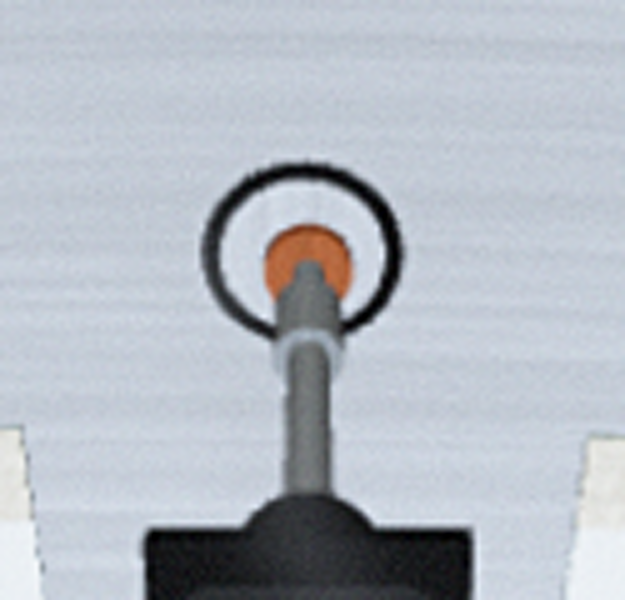

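{"name": "apply_moves", "arguments": {
  "motion": [
    [[-0.05, 0.05, -0.15], 0],
    [[0.0, 0.02, -0.3], 0],
    [[0.05, 0.02, -0.45], 0],
    [[0.1, 0.01, -0.56], 0],
    [[0.1, 0.01, -0.56], 0],
    [[0.1, 0.01, -0.56], 0]
  ]
}}

```text
clock: 11.65
tool_pos: [0.565, -0.1661, 0.2286]
orientation: [180.0, -0.0, -101.4]
force: [-0.1, 0.4, -0.6]
opening: 0.0283
```

{"name": "apply_moves", "arguments": {
  "motion": [
    [[0.03, -0.01, -0.09], 0],
    [[0.07, -0.01, -0.19], 0],
    [[0.07, -0.01, -0.19], 0],
    [[0.07, -0.01, -0.19], 0]
  ]
}}

```text
clock: 12.05
tool_pos: [0.5657, -0.1662, 0.2267]
orientation: [180.0, -0.0, -101.4]
force: [-1.8, -0.0, -0.7]
opening: 0.0279
```

```bash
python3 -c "
from h import *
foot('w11'); p=cv2.imread('pics/w11.png')
cv2.imwrite('pics/c11.png',cv2.resize(p[110:230,260:385],None,fx=5,fy=5,interpolation=2))
"
```

```text
12.05 [ 0.56574224 -0.16624197  0.22666318] [ 1.79990625e+02 -3.39910045e-03 -1.01426678e+02] 0.02791698815987991 [-1.77008977 -0.03148415 -0.67542868]
w11 146 [157 313] [170 329]
tilt 19.183155022351603
```

View pics/c11.png

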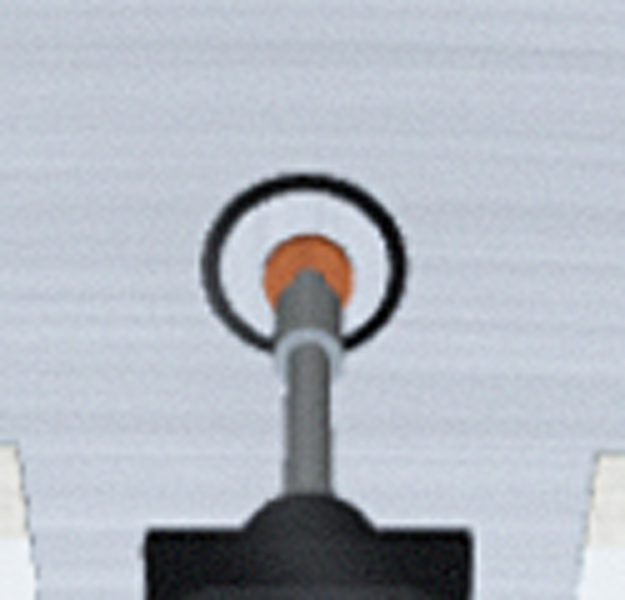

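The foot disc has moved about 2.2 px towards the handle while the flange stayed still, so it is in contact and pushed in roughly 3–4 mm. It looks centred in the ring to about 1 mm. I will go 2 mm further.

{"name": "apply_moves", "arguments": {
  "motion": [
    [[0.03, -0.01, -0.09], 0],
    [[0.07, -0.01, -0.19], 0],
    [[0.07, -0.01, -0.19], 0],
    [[0.07, -0.01, -0.19], 0],
    [[0.07, -0.01, -0.19], 0],
    [[0.07, -0.01, -0.19], 0]
  ]
}}

```text
clock: 12.7
tool_pos: [0.5664, -0.1664, 0.2248]
orientation: [180.0, -0.0, -101.4]
force: [-1.8, 0.3, 0.4]
opening: 0.0278
```

```bash
python3 -c "
from h import *
foot('w12'); p=cv2.imread('pics/w12.png')
f=[]
for i in range(6): f.append(ctrl.get_obs()['force']); q,_=snap('side','s12')
print(np.mean(f,0),np.std(f,0),ctrl.get_obs()['tool_pos'])
a=cv2.resize(p[130:230,270:370],(400,400),interpolation=2); b=cv2.resize(q[130:210,280:360],(400,400),interpolation=2)
cv2.imwrite('pics/c12.png',np.hstack([a,b]))
"
```

```text
12.7 [ 0.56642156 -0.16636429  0.22476898] [ 1.79990272e+02 -3.30371128e-03 -1.01426036e+02] 0.027841103566244533 [-1.78751646  0.27459898  0.38688858]
w12 143 [158 313] [171 329]
tilt 18.87416667415069
[-2.30542119 -0.28268033  0.63177263] [0.32141807 0.7861927  0.26217685] [ 0.56644364 -0.16638293  0.2247258 ]
```

View pics/c12.png

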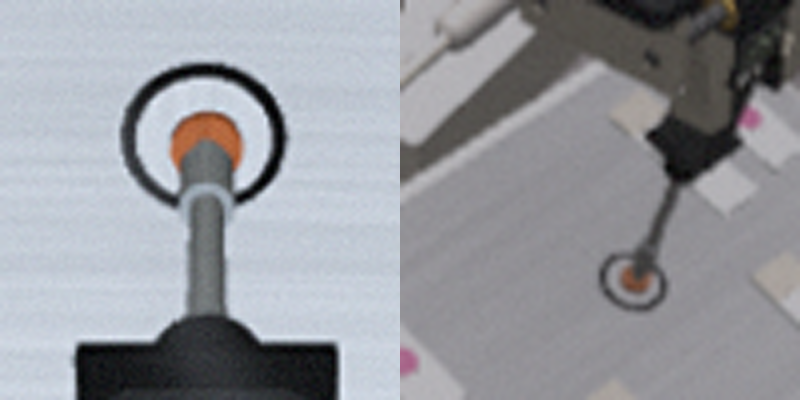

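The foot is centred in the ring in both views. It is pushed in about 5–6 mm, the force is up by about 2–2.5 N, and the arm is steady, so I am handing the job in.

```bash
python3 -c "
from h import *
o=ctrl.get_obs(); print(o['clock'],o['tool_pos'],o['opening'],o['force'])
print(ctrl.close_job())
"
```

```text
13.05 [ 0.56644364 -0.16638293  0.2247258 ] 0.02779339060837293 [-1.29862913 -0.35886872  1.01970208]
the job is handed in; nothing more can be done
None
```

The surface probe is being held on the hotplate with its foot inside the black circle. I handed the job in at 13.05 s of the 45 s allowed; no verdict is reported.

I gripped the surface probe by its handle and lifted it clear of the stand. The moves only turn about vertical, so I tilted it by pivoting it in the grip against the stand's rear edge. I then turned its head towards the hotplate's front and pressed along its axis.

**Last checks**
- **Position:** the foot sits within about 1–2 mm of the circle's centre in the wrist view, and the side view agrees.
- **Tilt:** it measured about 19.8° just before contact, against the plate's fitted 19.8–20.1°. The reading drops to 18.9° once pressed, because the foot's image moves as it is pushed in.
- **Push-in:** about 5–6 mm, judged from the foot's shift of about 3 pixels.
- **Force:** up by about 2–2.5 N from its level before contact. This reading is rough, because the sensor noise is close to 1 N.
- **Steadiness:** the arm did not move over the last 0.3 s, and the grip held at 27.8 mm.

**What disagreed**
- The side camera put the mark about 5 mm away in y from where the top and wrist cameras put it. I went with the top and wrist cameras.
- The sideways force was about 1 N more than a push square to the plate would give, probably friction or noise.

I saw no other object moved in the pictures, but I did not measure the other objects' positions again at the end.

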